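Turn the condiment turntable to the pepper mill

TASK

Bring the pepper mill round to the front of the wooden turntable, in line with the dark wooden pointer on its fixed foot, by gently pushing the tabs or edge of the platter with the fingertips. Everything on the platter stays standing and must not be touched, gripped or lifted; leave the tumbler, the jigger and the lime beside the turntable where they are. Then let go and leave the turntable at rest.

Things in the scene. Friction and masses are not known exactly. Their poses are not given: they have to be found in the camera images.
- turntable_foot: Fixed dark-wood foot of the turntable, a disc 224 mm in diameter and 29 mm high with a flat dark-wood pointer tongue (28 mm wide, 8 mm high) lying on the worktop, its tip 226 mm from the axis, 46 mm beyond the platter's tabs. Origin on the vertical turning axis at worktop height; its own -x axis points along the tongue, towards the front of the turntable. Turned under 30 degrees from world -x.
- platter (a joint): Angle of the light-wood platter, 0 at the start wherever it stands; grows anticlockwise seen from above; turns both ways for more than a whole turn, with light bearing friction (0.08 N m, 0.5 N at a tab) and no spring: it stays where left. The platter is a disc 280 mm in diameter, underside 30 mm and top 54 mm above the worktop, with six equal tabs round its edge.
- tab (a point): Point on the middle line of one of six equal tabs, 164 mm from the turning axis, at the platter's top. Tabs lie every 60 degrees, are 32 mm wide, 31 to 53 mm above the worktop, with half-round ends 180 mm from the axis; the gaps between them are open (40 mm deep from tab end to the disc's edge).
- pepper_mill: Dark turned-wood pepper mill, 58 mm in diameter and 170 mm tall, the tallest thing on the platter; stands loose on it, about 80 mm from the turning axis. Origin at the centre of its underside, z up.
- salt_box: Round wooden salt box with a flat lid, 91 mm in diameter, 80 mm tall, loose on the platter about 80 mm from the axis. Origin at the centre of its underside, z up.
- spice_jar_a: Spice jar, 46 mm in diameter, 106 mm tall, loose on the platter about 80 mm from the axis. Origin at the centre of its underside, z up.
- spice_jar_b: The other spice jar, same size, 46 mm in diameter, 106 mm tall, loose on the platter about 80 mm from the axis. Origin at the centre of its underside, z up.
- tumbler: Clear tumbler, 77 mm in diameter, 94 mm tall, on the worktop beside the turntable; a bystander. Origin at the centre of its underside.
- jigger: Brass two-ended spirit measure, 47 mm in diameter, 100 mm tall, on the worktop beside the turntable; a bystander. Origin at the centre of its underside.
- lime: A whole lime, 56 mm, on the worktop on the other side of the turntable; a bystander. Origin at its underside.
Mind the look-alikes: they are no part of the job. What is shaped like the spice_jar_b but orange or red is not meant.

How it is judged:
By the outcome, as a careful person would: the job done as asked, in the order asked, and still so for the second after the job is handed in, with the robot touching nothing.
It also fails if it takes over 72 s, if anything falls off the work surface, if the arm or the gripper's body presses on something with over 40 N, if the wrist force passes 120 N, or if a joint passes its speed limit or range.

ROBOT

A 6-joint arm with a two-finger parallel gripper is mounted at the origin on a cart in front of the work surface, level with it; the furniture and walls round the work are solid. World frame = base frame: x ahead of the robot, y to its left, z up, the work surface at z = 0. Lengths are in m, angles in degrees, forces in N, time in s.
With the tool pointing down it reaches from about 0.3 to 0.75 m from the base axis. Payload 8.5 kg.
Tool frame: the origin (TCP) lies at the very end of the fingers, on their centre line; the grasp point (between the pads) lies 19 mm behind it; z points along the fingers, y is the direction in which the jaws open and shut (so a half turn about z gives the same grasp; the last joint's range is limited). The gripper opens to 85 mm and grips with 20 to 120 N. Pads are 22 mm wide; open, the fingers measure 114 mm over their backs; the gripper's body (76 mm by 85 mm) begins 54 mm behind the grasp point. The pads swing forward as they close: fully open they stand 13 mm farther back than shut.
Start: joints at [62.607, 21.807, 74.336, -0, 83.858, -12.336], TCP at [0.143, 0.531, 0.231] pointing down, gripper open.
Joint ranges: [-178.18, 178.18], [-50.72, 133.34], [12.68, 142.11], [-81.47, 261.47], [9.98, 163.14], [-165.26, 165.26]. Speed limits (degrees/s): [136.94, 136.94, 180, 180, 180, 180].

INTERFACE

Orientations are given as a 3x3 rotation matrix whose columns are the frame's x, y, z axes.
In Python, from rig import env, vision, close_job, spotter gives the robot as it stands. The module is installed in compiled form; this text tells all that it offers.
- The arm moves only by the tool jog_arm, never from a script. Its argument "plan" is a list that holds one entry, the list of rows, each a list of 6 numbers: the shift along the tool's x, y, z in units of 40 mm (1.0 is 40 mm), then the turn, a rotation vector about the tool's x, y, z in units of 0.15 rad (1.0 is 0.15 rad). A call has 1 to 10 rows; each row shifts and turns the commanded pose from where the row before left it, along the tool's axes as they then stand; what a row does not reach is not made up. A row lasts 1/10 s, in which the tool goes at most 50 mm and 8.59 degrees, less where a joint would pass 70% of its speed; a pose out of reach is approached as far as the arm can. A call with a number of a shift or a turn outside -1 to 1 is refused whole. A call with a gripper value outside its range is refused whole. "grip" is the opening, from -1 (shut) to 1 (fully open), set as the call begins (left out, the last holds). The fingers move at their own pace and stop on an object; "squeeze" is the grip in N (left out, the last holds). Time passes only in rows, so rows that do not move let the fingers close. It gives the time, the measured TCP pose, the force and the opening at its end, in the units of the state.
- env.observe(): the state, without advancing time (a new reading comes with each control period).
- vision.get_image(name): name is "scene" or "top" or "wrist"; returns (picture, depth): 480x640x3 uint8, red, green, blue; 480x640 float32, m along the optical axis (not along the pixel's ray), 0 where there is no reading.
- vision.camera_info(name): a dict with "fx", "fy", "cx", "cy" (pixels), "rvec" (rotation vector, rad) and "tvec" (3), from world to camera coordinates, as OpenCV has them. Camera axes: x right, y down, z forward; pixel columns grow to the right and rows downward; lengths in m; the calibration is good to about 2 mm. The wrist camera is an equidistant fisheye: a pixel r from the principal point sees the ray r / f radians off the axis. A picture is of the moment at which its call begins: read the wrist's pose just before it. camera_info takes no time and is no camera call; for the wrist camera it gives the pose at the moment of the call.
- close_job(): hands the job in, once; it reports no verdict.
Trained networks look in the newest picture that a camera, given by its name, has taken for a name from the list of things; names that differ only in an ending like _2 or _b are one class to them, and where a whole thing is asked for, a point or a joint stands for the part that bears it (a point fixed in the world has none). Each returns a list of dicts, best first, with "score" (0 to 1); they miss things now and then, are a little off and sometimes report something else, mostly with a low value. They report only what shows in the picture. A call takes as long as a camera call. They do not tell look-alikes from the thing itself.
- spotter.trace(camera, query): "pixels" (480x640 bool, what is visible of it) and "rect" ([left, top, right, bottom] in pixels, round what is visible of it).
The state is a dict: "time_s": time; "q": joint angles; "qvel": joint speeds; "joint_efforts": joint torques, N m; "position": TCP position; "tool_rot": TCP orientation; "ft_force": force on the tool from outside, world axes, zero at the start; "wrist_torque": the same for the moment, N m; "grip_width": finger opening in m.
Only numpy, scipy, OpenCV 4.12 (cv2) and the standard library are available. Lean on these libraries where they do the work, as an engineer would, in place of code of your own. Each camera call takes 0.05 s, during which the arm holds its last target.

## Working session

There is one attempt and no reset: what is moved stays moved. The work goes in short steps, Python scripts to look and compute and a tool call to move; the robot and the scene stay as the last step left them, time stands still between calls to the robot, and variables do not carry over. Pictures are saved under pics/ and viewed, and the job is handed in when it is done.

Besides the shell and the picture viewer there is one more tool, called after ">>>" in YAML: its name, and indented under it one key for each argument. jog_arm: Moves the arm, as the interface text tells. Its arguments: {"type":"object","properties":{"plan":{"type":"array"},"grip":{"type":"number"},"squeeze":{"type":"number"}},"required":["plan"]}

```bash
ls; mkdir -p pics; python3 - <<'E'
from rig import env, vision
import cv2
print(env.observe())
for n in ("scene","top"):
    p,d=vision.get_image(n); cv2.imwrite(f"pics/{n}0.png",p[:,:,::-1]); print(n,vision.camera_info(n))
E
```

```text
pics
{'time_s': 0.0, 'q': array([ 6.26063914e+01,  2.18395854e+01,  7.43869248e+01,  6.49264392e-04,
        8.38587902e+01, -1.23382402e+01]), 'qvel': array([ 0.00919428, -0.01670813,  0.01225195, -0.00330023, -0.03631981,
        0.04279664]), 'joint_efforts': array([-3.50773671e-04, -4.48459375e+01, -2.31271988e+01, -1.68237348e-04,
        4.78648013e-03, -1.70756550e-05]), 'position': array([0.14273894, 0.53083169, 0.23071217]), 'tool_rot': array([[-9.65674831e-01,  2.59753031e-01, -6.94988607e-04],
       [ 2.59753752e-01,  9.65673990e-01, -1.31664747e-03],
       [ 3.29129251e-04, -1.45197922e-03, -9.99998892e-01]]), 'ft_force': array([-0.06489111, -0.23067689,  0.51254028]), 'wrist_torque': array([0.02590559, 0.04429014, 0.03524322]), 'grip_width': 0.08531868195325495}
scene {'fx': 437.21985539891386, 'fy': 437.21985539891386, 'cx': 319.7588002239082, 'cy': 244.53521037060642, 'rvec': array([ 1.89369236, -0.73468133,  0.49361501]), 'tvec': array([-0.38889838,  0.1735985 ,  0.92826583])}
top {'fx': 490.4811470551484, 'fy': 490.4811470551484, 'cx': 320.5533935152386, 'cy': 227.7678529110278, 'rvec': array([ 2.1546587 , -2.18569693,  0.09490499]), 'tvec': array([-0.01526668,  0.47946872,  1.16428498])}
```

View pics/scene0.png

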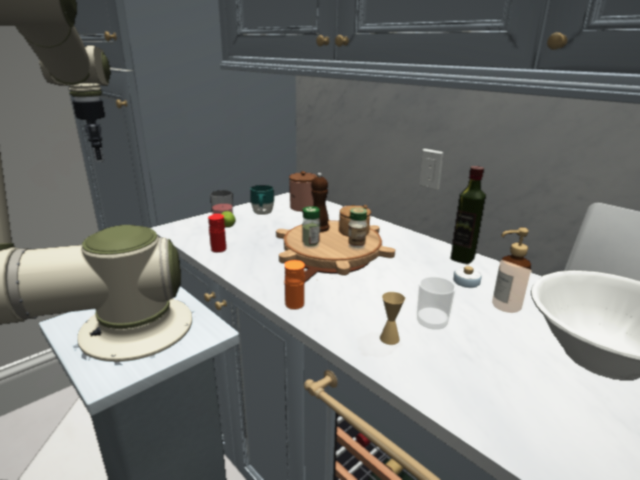

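View pics/top0.png

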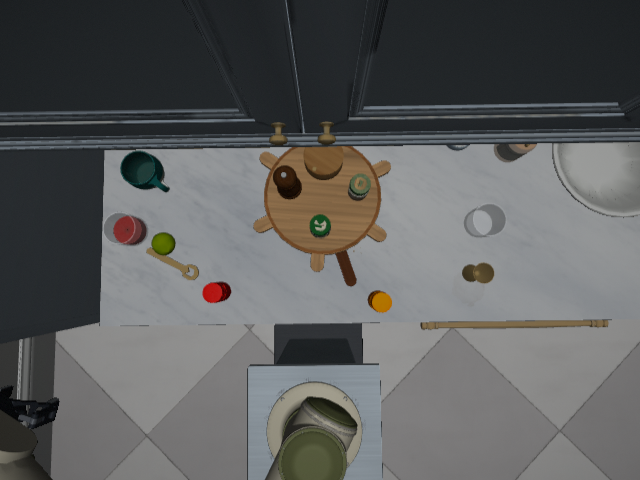

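The top view shows the mill at about (287,180), the salt box at (323,160), the spice jars at (320,226) and (360,185), and the pointer from (340,250) to (352,285). The red (215,292) and orange (380,301) jars are look-alikes standing off the platter. Next I'll measure these positions.

```bash
cat > h.py <<'E'
from rig import env, vision, spotter
import numpy as np, cv2
def pts(cam,d,mask):
    c=vision.camera_info(cam); R=cv2.Rodrigues(c['rvec'])[0]
    v,u=np.nonzero(mask&(d>0)); z=d[v,u]
    X=np.stack([(u-c['cx'])/c['fx']*z,(v-c['cy'])/c['fy']*z,z],1)
    return (X-c['tvec'])@R, u, v
def proj(cam,P):
    c=vision.camera_info(cam)
    return cv2.projectPoints(np.array(P,float),c['rvec'],c['tvec'],np.array([[c['fx'],0,c['cx']],[0,c['fy'],c['cy']],[0,0,1]]),None)[0][:,0]
E
python3 - <<'E'
from h import *
p,d=vision.get_image("top")
W,u,v=pts("top",d,np.ones(d.shape,bool))
np.savez("top0.npz",p=p,d=d)
for n in ("pepper_mill","salt_box","spice_jar_a","platter","turntable_foot","tumbler","jigger","lime"):
    for r in spotter.trace("top",n)[:3]:
        P,_,_=pts("top",d,r['pixels'])
        top=P[P[:,2]>np.percentile(P[:,2],90)-.01] 
        print(n,round(r['score'],2),np.round(r['rect']),"n",len(P),"med",np.median(P,0).round(3),"zmax",P[:,2].max().round(3),"topmean",top.mean(0).round(3))
# platter top circle
m=(abs(W[:,2]-.054)<.006)&(W[:,0]>.25)&(W[:,0]<.8)&(abs(W[:,1])<.3)
Q=W[m][:,:2].astype(np.float32); print(len(Q), cv2.minEnclosingCircle(Q))
E
```

```text
pepper_mill 0.61 [271. 165. 301. 197.] n 747 med [0.564 0.048 0.198] zmax 0.226 topmean [0.571 0.051 0.209]
salt_box 0.72 [303. 143. 343. 180.] n 1170 med [ 0.621 -0.032  0.12 ] zmax 0.483 topmean [ 0.625 -0.031  0.122]
spice_jar_a 0.92 [197. 282. 231. 302.] n 509 med [0.331 0.214 0.104] zmax 0.111 topmean [0.331 0.22  0.105]
spice_jar_a 0.85 [313. 213. 330. 240.] n 382 med [ 0.47  -0.021  0.159] zmax 0.165 topmean [ 0.473 -0.021  0.159]
spice_jar_a 0.65 [347. 171. 368. 202.] n 469 med [ 0.555 -0.107  0.158] zmax 0.164 topmean [ 0.561 -0.109  0.159]
platter 0.67 [250. 146. 389. 270.] n 8838 med [ 0.526 -0.032  0.054] zmax 0.197 topmean [ 0.531 -0.03   0.055]
turntable_foot 0.64 [336. 252. 357. 284.] n 409 med [ 0.382 -0.083  0.007] zmax 0.016 topmean [ 0.382 -0.083  0.007]
tumbler 0.57 [462. 200. 507. 235.] n 1114 med [ 0.489 -0.419  0.043] zmax 0.097 topmean [ 0.488 -0.408  0.089]
jigger 0.91 [467. 260. 494. 282.] n 489 med [ 0.367 -0.387  0.068] zmax 0.102 topmean [ 0.366 -0.392  0.094]
8516 ((0.470202773809433, 0.010981857776641846), 0.25521281361579895)
```

```bash
cat >> h.py <<'E'
from scipy.optimize import differential_evolution
def model(P,c,phi):
    """inside platter (disc+tabs) bool"""
    D=P-c; r=np.hypot(*D.T); ins=r<.140
    for k in range(6):
        a=phi+k*np.pi/3; l=D@[np.cos(a),np.sin(a)]; t=D@[-np.sin(a),np.cos(a)]
        ins|=(abs(t)<.016)&(l>.1)&(l<.164); ins|=np.hypot(l-.164,t)<.016
    return ins
def fit(cam,d,lo=.047,hi=.060,fixc=None):
    W,u,v=pts(cam,d,np.ones(d.shape,bool))
    m=(W[:,0]>.3)&(W[:,0]<.75)&(abs(W[:,1]+.03)<.24)&(W[:,2]<.07)
    W=W[m]; lab=(W[:,2]>lo)&(W[:,2]<hi); wk=lab|(W[:,2]<.02)
    W=W[wk];lab=lab[wk]
    f=lambda x: np.mean(model(W[:,:2],x[:2] if fixc is None else fixc,x[-1])!=lab)
    b=[(.45,.6),(-.1,.03)] if fixc is None else []
    r=differential_evolution(f,b+[(0,np.pi/3)],seed=1,tol=1e-6,popsize=20)
    return r.x,r.fun,len(W)
E
python3 - <<'E'
from h import *
z=np.load("top0.npz");d=z['d']
x,f,n=fit("top",d);print(x,np.degrees(x[2]),f,n)
c=x[:2]
for nm,P in dict(mill=(.571,.051),salt=(.625,-.031),ja=(.473,-.021),jb=(.561,-.109),foot=(.382,-.083)).items():
    D=np.array(P)-c; print(nm,np.hypot(*D).round(3),np.degrees(np.arctan2(D[1],D[0])).round(1))
# foot pointer pixels
W,u,v=pts("top",d,np.ones(d.shape,bool)); pc=z['p'].reshape(-1,3)[(d>0).ravel()].astype(int)
m=(W[:,2]<.03)&(np.hypot(*(W[:,:2]-c).T)<.24)&(pc.sum(1)<250)&(np.hypot(*(W[:,:2]-c).T)>.15)
D=W[m][:,:2]-c; a=np.degrees(np.arctan2(D[:,1],D[:,0]));print(m.sum(),W[m].mean(0),np.percentile(np.hypot(*D.T),[1,50,99]))
mu=W[m][:,:2].mean(0); e=np.linalg.svd(W[m][:,:2]-mu,full_matrices=False)[2][0]; print("axis dir",np.degrees(np.arctan2(*e[::-1])), "from c",np.degrees(np.arctan2(*(mu-c)[::-1])))
im=z['p'].copy()
im=cv2.resize(im[130:300,230:400],None,fx=4,fy=4,interpolation=cv2.INTER_CUBIC)
def dr(P,col):
    for q in proj("top",P):
        cv2.circle(im,tuple(int(t) for t in ((q-[230,130]+.5)*4)),2,col,-1)
A=np.linspace(0,2*np.pi,90)
dr([[c[0]+.14*np.cos(a),c[1]+.14*np.sin(a),.054] for a in A],(255,0,0))
dr([[c[0]+.18*np.cos(x[2]+k*np.pi/3),c[1]+.18*np.sin(x[2]+k*np.pi/3),.054] for k in range(6)],(0,0,255))
ap=np.arctan2(*(mu-c)[::-1]); dr([[c[0]+r*np.cos(ap),c[1]+r*np.sin(ap),.008] for r in(.18,.2,.226)],(0,255,0))
cv2.imwrite("pics/fit0.png",cv2.resize(im,(600,600))[:,:,::-1])
E
```

```text
[ 0.55424017 -0.02640014  0.95863069] 54.92549276253284 0.005245078122114283 27073
mill 0.079 77.8
salt 0.071 -3.7
ja 0.081 176.2
jb 0.083 -85.3
foot 0.181 -161.8
348 [ 0.38005684 -0.08405658  0.00707828] [0.15086654 0.18603672 0.22395177]
axis dir 178.0749640336525 from c -161.68493396113487
```

View pics/fit0.png

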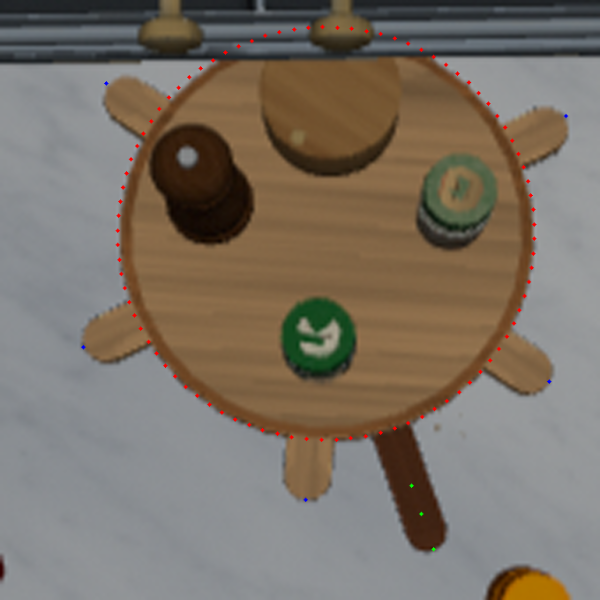

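```bash
python3 - <<'E'
from h import *
z=np.load("top0.npz");d=z['d'];c=np.array([.5542,-.0264])
ci=vision.camera_info("top");R=cv2.Rodrigues(ci['rvec'])[0];print("campos",-R.T@ci['tvec'])
W,u,v=pts("top",d,np.ones(d.shape,bool)); pc=z['p'].reshape(-1,3)[(d>0).ravel()].astype(int)
D=W[:,:2]-c;r=np.hypot(*D.T);a=np.degrees(np.arctan2(D[:,1],D[:,0]))
m=(W[:,2]<.02)&(r>.145)&(r<.235)&(abs(a+161)<15)&(pc.sum(1)<300)&(pc[:,0]-pc[:,2]>15)
for lo in np.arange(.145,.23,.02):
    k=m&(r>lo)&(r<lo+.02);print(lo.round(3),k.sum(),a[k].mean().round(2),a[k].min().round(1),a[k].max().round(1))
# mill: mask, top slices
m=(r<.13)&(W[:,2]>.06)&(abs(a-77.8)<30)
for lo in np.arange(.06,.23,.02):
    k=m&(W[:,2]>lo)&(W[:,2]<lo+.02)
    if k.sum()>3:print(lo.round(2),k.sum(),W[k].mean(0).round(3),W[k].min(0).round(3),W[k].max(0).round(3))
def ray(px,zz):
    dd=R.T@np.array([(px[0]-ci['cx'])/ci['fx'],(px[1]-ci['cy'])/ci['fy'],1]);o=-R.T@ci['tvec'];return o+dd*(zz-o[2])/dd[2]
P=ray((187/600*170+230-.5,157/600*170+130-.5),.224);print("apex",P,np.degrees(np.arctan2(P[1]-c[1],P[0]-c[0])))
for n in("pepper_mill",):
  p,dd=vision.get_image("scene");cv2.imwrite("pics/s1.png",cv2.resize(p[160:300,200:420],None,fx=3.5,fy=3.5,interpolation=2)[:,:,::-1])
# cabinet
k=(W[:,2]>.3)&(abs(W[:,1])<.3)&(W[:,0]>.3);print("cab",W[k].min(0),W[k].max(0))
cv2.imwrite("pics/s2.png",cv2.resize(p[0:260,0:200],None,fx=2.3,fy=2.3,interpolation=2)[:,:,::-1])
E
```

```text
campos [ 0.3679061  -0.0290062   1.20394625]
0.145 89 -161.92 -166.8 -156.9
0.165 94 -161.91 -166.4 -157.5
0.185 93 -161.87 -165.9 -157.7
0.205 84 -161.98 -165.7 -158.3
0.225 2 -161.6 -161.9 -161.3
0.06 70 [0.56  0.043 0.067] [0.545 0.022 0.061] [0.633 0.1   0.074]
0.08 47 [0.558 0.043 0.095] [0.547 0.025 0.084] [0.592 0.076 0.1  ]
0.1 90 [0.559 0.045 0.109] [0.547 0.025 0.1  ] [0.588 0.075 0.12 ]
0.12 40 [0.56  0.042 0.125] [0.553 0.031 0.12 ] [0.578 0.064 0.136]
0.16 23 [0.556 0.043 0.172] [0.549 0.028 0.164] [0.573 0.066 0.177]
0.18 95 [0.565 0.05  0.196] [0.547 0.028 0.182] [0.596 0.077 0.2  ]
0.2 334 [0.571 0.051 0.208] [0.55 0.03 0.2 ] [0.595 0.074 0.22 ]
0.22 22 [0.571 0.052 0.223] [0.567 0.047 0.22 ] [0.575 0.058 0.226]
apex [0.57094016 0.05240578 0.224     ] 78.00732097028619
cab [ 0.54260542 -0.29999737  0.47482053] [0.77126523 0.29998843 0.86302738]
```

View pics/s1.png

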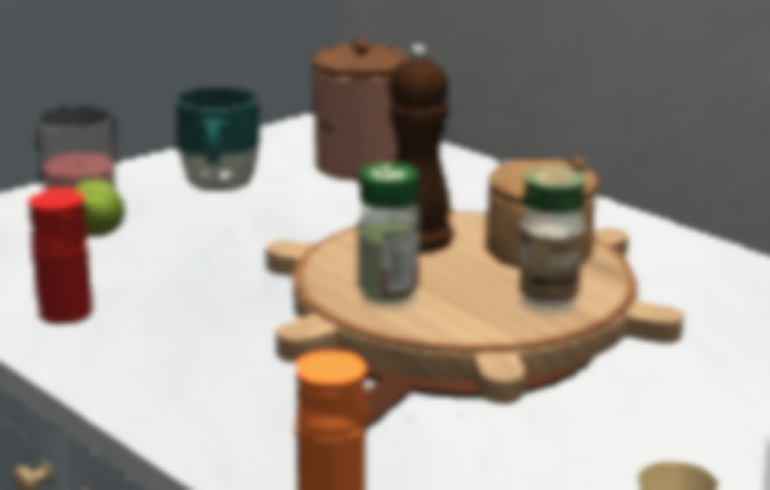

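View pics/s2.png

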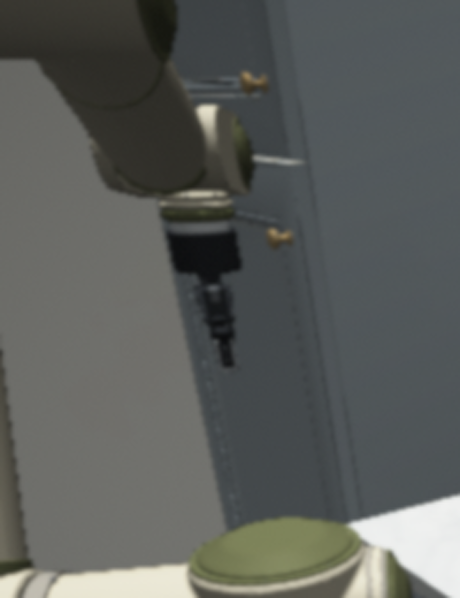

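Measurements: axis (.554,-.026), mill at 78.0°, pointer at -161.9° (198.1°), so the platter must turn about +120°. The mill is the tall dark thing on the platter at top px (287,180). The look-alikes I'm ruling out are the copper canister behind it in the scene view, which is off the platter, and the red and orange jars on the worktop.

The plan is to shut the fingers, come in low from the left (the cabinet overhangs at z≈.475 from x≥.54), and push the tab at 115° anticlockwise.

>>> jog_arm:
  plan:
    - [[-0.51,-0.8,0,0,0,0],[-0.51,-0.8,0,0,0,0],[-0.51,-0.8,0,0,0,0],[-0.51,-0.8,0,0,0,0],[-0.51,-0.8,0,0,0,0]]
  grip: -1
  squeeze: 20

```text
time_s: 1.1
position: [0.1999, 0.3487, 0.2314]
tool_rot: [[-0.966, 0.259, 0.0], [0.259, 0.966, 0.0], [-0.0, 0.0, -1.0]]
ft_force: [0.9, 0.7, -0.3]
grip_width: 0.0123
```

>>> jog_arm:
  plan:
    - [[-0.71,-0.22,0,0,0,0.9],[-0.74,-0.11,0,0,0,0.9],[-0.75,0,0,0,0,0.9],[-0.74,0.11,0,0,0,0.9],[-0.71,0.22,0,0,0,0.9],[0,0,0,0,0,0.9],[0,0,0,0,0,0.9],[0,0,0,0,0,0.9],[0,0,0,0,0,0.9],[0,0,0,0,0,0.9]]

```text
time_s: 2.1
position: [0.3284, 0.2742, 0.2314]
tool_rot: [[0.048, 0.999, 0.0], [0.999, -0.048, 0.0], [0.0, 0.0, -1.0]]
ft_force: [0.9, 0.1, -0.9]
grip_width: 0.0
```

>>> jog_arm:
  plan:
    - [[0,0,0,0,0,0.92],[0,0,0,0,0,0.92],[0,0,0,0,0,0.92],[0,0,0,0,0,0.92],[0,0,0,0,0,0.92],[0,0,0,0,0,0.92],[0,0,0,0,0,0.92],[0,0,0,0,0,0.92],[0,0,0,0,0,0.92],[0,0,0,0,0,0.92]]

```text
time_s: 3.1
position: [0.3284, 0.2743, 0.2315]
tool_rot: [[0.99, 0.143, 0.0], [0.143, -0.99, 0.0], [0.0, -0.0, -1.0]]
ft_force: [-0.1, 0.1, -0.5]
grip_width: 0.0
```

>>> jog_arm:
  plan:
    - [[0.68,0.63,0,0,0,0],[0.68,0.63,0,0,0,0],[0.68,0.63,0,0,0,0],[0.68,0.63,0,0,0,0],[0,0,0.7,0,0,0],[0,0,0.7,0,0,0],[0,0,0.7,0,0,0],[0,0,0.7,0,0,0],[0,0,0,0,0,0]]

```text
time_s: 4.0
position: [0.4493, 0.1904, 0.1167]
tool_rot: [[0.989, 0.148, -0.006], [0.148, -0.989, -0.001], [-0.006, 0.0, -1.0]]
ft_force: [-0.2, -0.2, -0.2]
grip_width: -0.0001
```

```bash
python3 - <<'E'
from h import *
for n in ("scene","wrist"):
    p,d=vision.get_image(n); cv2.imwrite(f"pics/{n}2.png",p[:,:,::-1])
E
```

```text
(no output)
```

View pics/scene2.png

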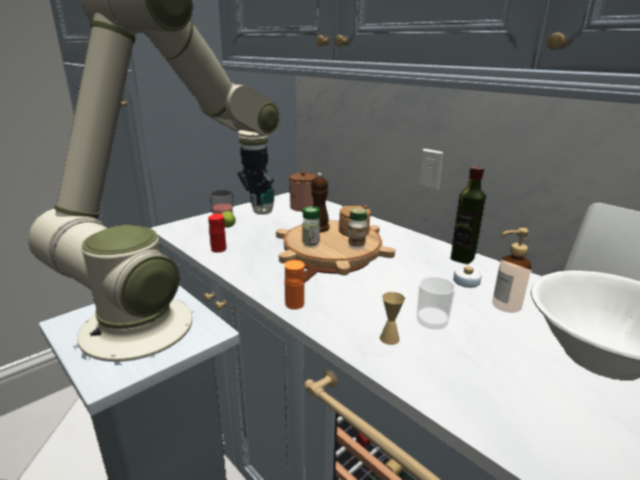

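View pics/wrist2.png

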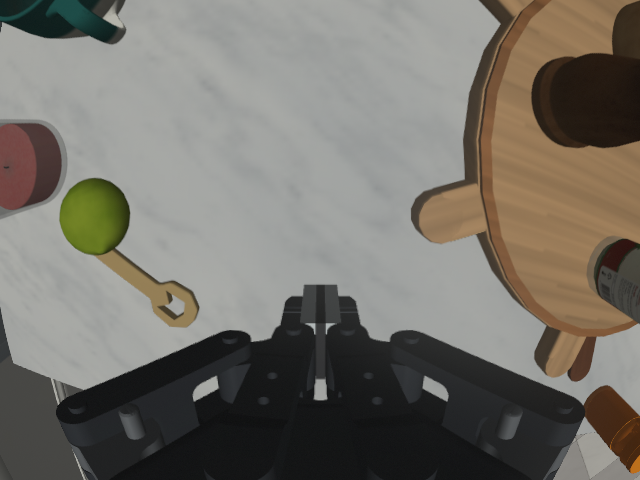

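```bash
python3 - <<'E'
from h import *
c=vision.camera_info("wrist");R=cv2.Rodrigues(c['rvec'])[0];s=env.observe()
print((-R.T@c['tvec']-s['position'])@s['tool_rot'])
E
```

```text
[ 0.06585386 -0.00032756 -0.14320968]
```

>>> jog_arm:
  plan:
    - [[0,0,0.67,0,0,0],[0,0,0.67,0,0,0],[0,0,0.67,0,0,0],[0.5,0.08,0,0,0,0],[0.5,0.08,0,0,0,0],[0.5,0.08,0,0,0,0],[0.09,0.42,0,0,0,0],[0.09,0.42,0,0,0,0],[0.09,0.42,0,0,0,0],[0,0,0,0,0,0]]

```text
time_s: 5.1
position: [0.5318, 0.1405, 0.0407]
tool_rot: [[0.989, 0.146, 0.004], [0.146, -0.989, -0.0], [0.004, 0.001, -1.0]]
ft_force: [0.4, 1.0, 0.5]
grip_width: -0.0001
```

```bash
python3 - <<'E'
from h import *
s=env.observe();D=s['position'][:2]-[.5542,-.0264];print(s['position'],np.hypot(*D),np.degrees(np.arctan2(D[1],D[0])),np.degrees(np.arctan2(*s['tool_rot'][[1,0],0])),s['q'])
for n in ("top","wrist"):
    p,d=vision.get_image(n); cv2.imwrite(f"pics/{n}3.png",p[:,:,::-1])
E
```

```text
[0.53177163 0.14052886 0.04074547] 0.16842884235108477 97.65236629597996 8.417301922284109 [ 2.47537297e+00  3.38240857e+01  8.93229323e+01 -1.85090251e-02
  5.66358679e+01  8.40682918e+01]
```

View pics/wrist3.png

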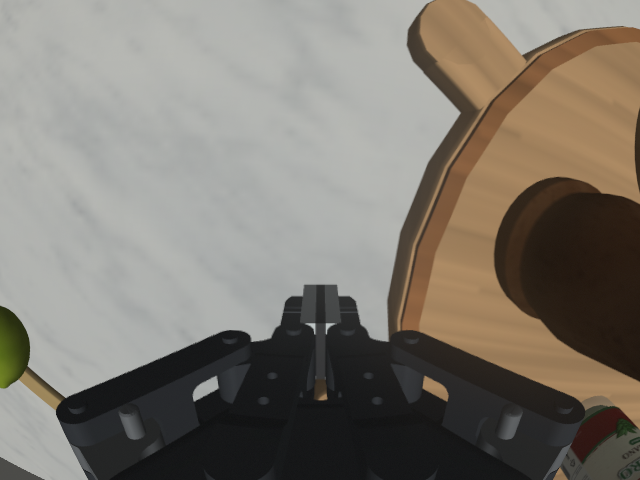

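View pics/top3.png

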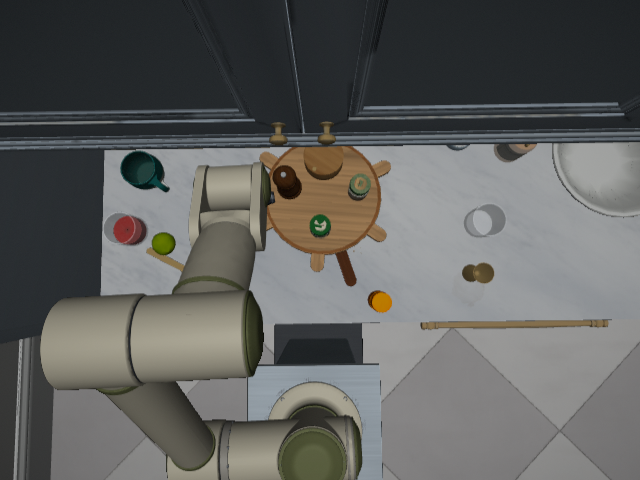

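```bash
python3 - <<'E'
from h import *
p,d=vision.get_image("scene"); cv2.imwrite("pics/s3.png",cv2.resize(p[60:260,200:400],None,fx=3,fy=3,interpolation=2)[:,:,::-1])
s=env.observe()['position']
W,u,v=pts("scene",d,np.ones(d.shape,bool))
k=(np.hypot(*(W[:,:2]-s[:2]).T)<.2)&(W[:,2]>.06)
W=W[k]
for lo in np.arange(.06,.5,.03):
    q=W[(W[:,2]>lo)&(W[:,2]<lo+.03)]
    q=q[(q[:,1]>.075)]
    if len(q)>3: print(lo.round(2),len(q),(q.min(0)-s).round(3),(q.max(0)-s).round(3))
E
```

```text
0.06 108 [-0.191 -0.035  0.02 ] [0.014 0.069 0.05 ]
0.09 258 [-0.191 -0.056  0.05 ] [0.017 0.084 0.08 ]
0.12 302 [-0.023 -0.064  0.08 ] [0.022 0.059 0.11 ]
0.15 197 [-0.041 -0.042  0.11 ] [0.027 0.035 0.14 ]
0.18 260 [-0.04  -0.043  0.14 ] [0.029 0.016 0.17 ]
0.21 263 [-0.041 -0.043  0.17 ] [0.034 0.032 0.2  ]
0.24 312 [-0.042 -0.067  0.2  ] [0.038 0.054 0.23 ]
0.27 351 [-0.084 -0.067  0.23 ] [0.045 0.054 0.26 ]
0.3 485 [-0.138 -0.067  0.26 ] [0.045 0.054 0.29 ]
0.33 720 [-0.154 -0.067  0.29 ] [0.029 0.054 0.32 ]
0.36 661 [-0.174 -0.067  0.32 ] [-0.017  0.014  0.35 ]
0.39 538 [-0.194 -0.067  0.35 ] [-0.065  0.015  0.38 ]
0.42 472 [-0.2   -0.064  0.38 ] [-0.1    0.014  0.41 ]
0.45 392 [-0.194 -0.066  0.41 ] [0.034 0.198 0.44 ]
0.48 893 [-0.192 -0.067  0.44 ] [0.045 0.196 0.47 ]
```

View pics/s3.png

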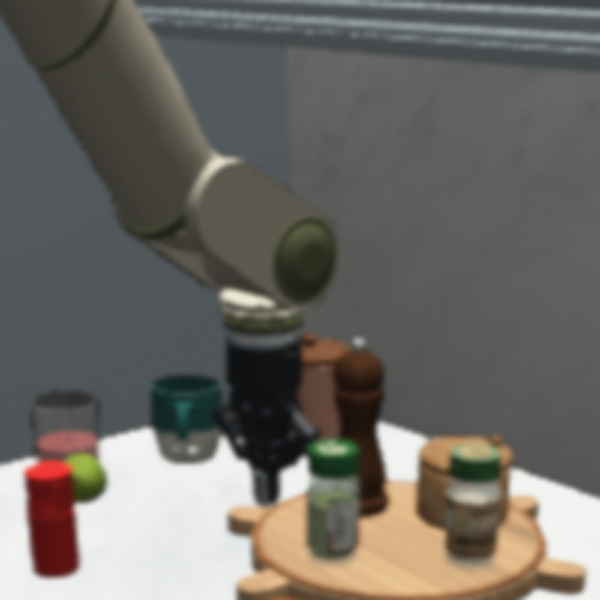

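Wrist clearance to the mill is fine (the wide part starts at z≥.24). I'll start the arc push slowly.

>>> jog_arm:
  plan:
    - [[-0.074,-0.04,0,0,0,-0.1164],[-0.074,0,0,0,0,-0.1164],[-0.074,0,0,0,0,-0.1164],[-0.074,0,0,0,0,-0.1164],[-0.074,0,0,0,0,-0.1164],[-0.074,0,0,0,0,-0.1164],[-0.074,0,0,0,0,-0.1164],[-0.074,0,0,0,0,-0.1164],[-0.074,0,0,0,0,-0.1164],[-0.074,0,0,0,0,-0.1164]]

```text
time_s: 6.25
position: [0.5007, 0.1367, 0.039]
tool_rot: [[0.948, 0.319, 0.0], [0.319, -0.948, 0.0], [0.0, 0.0, -1.0]]
ft_force: [0.3, -1.3, -0.0]
grip_width: 0.0003
```

```bash
cat > st.py <<'E'
from h import *
import sys
s=env.observe();D=s['position'][:2]-[.5542,-.0264];print(s['position'].round(4),"r",np.hypot(*D).round(4),"th",np.degrees(np.arctan2(D[1],D[0])).round(2),"x",np.degrees(np.arctan2(*s['tool_rot'][[1,0],0])).round(2),s['q'].round(1),s['ft_force'].round(2))
for n in sys.argv[2:]:
    p,d=vision.get_image(n); cv2.imwrite(f"pics/{n}{sys.argv[1]}.png",p[:,:,::-1]); np.savez(f"{n}{sys.argv[1]}.npz",p=p,d=d)
    if n=="top":
        x,f,_=fit("top",d,fixc=np.array([.5542,-.0264]));print("tabs",np.degrees(x[-1]).round(2),f)
E
python3 st.py 4 top wrist
```

```text
[0.5007 0.1367 0.039 ] r 0.1717 th 108.16 x 18.61 [ 2.2 31.8 94.4  0.  53.8 73.6] [ 0.28 -1.34 -0.  ]
tabs 57.2 0.004850048945448073
```

View pics/wrist4.png

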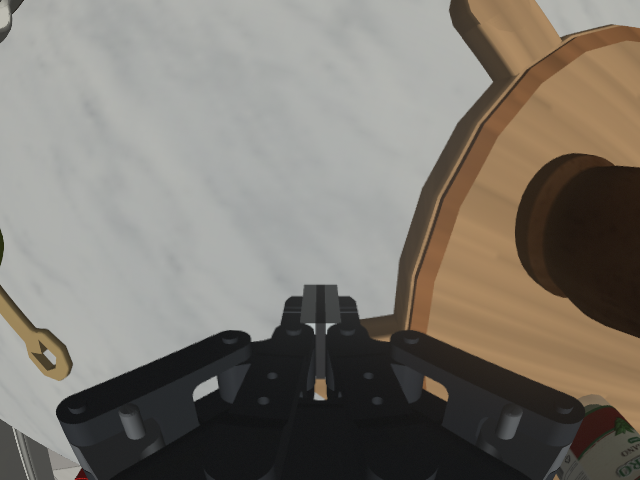

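>>> jog_arm:
  plan:
    - [[-0.11,0.002,0,0,0,-0.175],[-0.148,0.003,0,0,0,-0.233],[-0.148,0.003,0,0,0,-0.233],[-0.148,0.003,0,0,0,-0.233],[-0.148,0.003,0,0,0,-0.233],[-0.148,0.003,0,0,0,-0.233],[-0.148,0.003,0,0,0,-0.233],[-0.148,0.003,0,0,0,-0.233],[-0.148,0.003,0,0,0,-0.233],[-0.11,0.002,0,0,0,-0.175]]

```text
time_s: 7.35
position: [0.451, 0.1102, 0.0389]
tool_rot: [[0.791, 0.611, -0.0], [0.611, -0.791, 0.0], [-0.0, -0.0, -1.0]]
ft_force: [0.8, 0.9, -0.7]
grip_width: 0.0001
```

```bash
python3 st.py 5 top
```

```text
[0.451  0.1102 0.0389] r 0.1712 th 127.06 x 37.69 [ -0.9  28.  103.    0.   49.   51.4] [ 0.77  0.9  -0.72]
tabs 15.98 0.005483458234326449
```

View pics/top5.png

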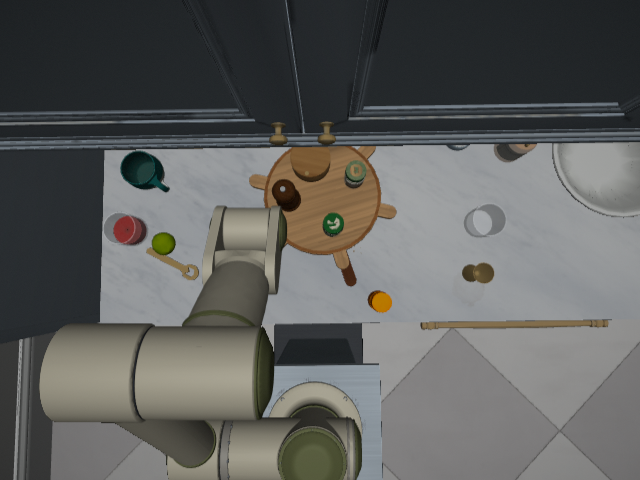

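>>> jog_arm:
  plan:
    - [[-0.11,0.002,0,0,0,-0.175],[-0.148,0.003,0,0,0,-0.233],[-0.148,0.003,0,0,0,-0.233],[-0.148,0.003,0,0,0,-0.233],[-0.148,0.003,0,0,0,-0.233],[-0.148,0.003,0,0,0,-0.233],[-0.148,0.003,0,0,0,-0.233],[-0.148,0.003,0,0,0,-0.233],[-0.148,0.003,0,0,0,-0.233],[-0.148,0.003,0,0,0,-0.233]]

```text
time_s: 8.4
position: [0.4125, 0.0679, 0.0389]
tool_rot: [[0.542, 0.84, -0.0], [0.84, -0.542, 0.0], [-0.0, -0.0, -1.0]]
ft_force: [0.4, 1.1, -0.9]
grip_width: 0.0002
```

>>> jog_arm:
  plan:
    - [[-0.148,0.003,0,0,0,-0.233],[-0.148,0.003,0,0,0,-0.233],[-0.148,0.003,0,0,0,-0.233],[-0.148,0.003,0,0,0,-0.233],[-0.148,0.003,0,0,0,-0.233],[-0.148,0.003,0,0,0,-0.233],[-0.148,0.003,0,0,0,-0.233],[-0.148,0.003,0,0,0,-0.233],[-0.148,0.003,0,0,0,-0.233],[-0.11,0.002,0,0,0,-0.175]]

```text
time_s: 9.4
position: [0.3901, 0.015, 0.0389]
tool_rot: [[0.23, 0.973, -0.0], [0.973, -0.23, 0.0], [0.0, -0.0, -1.0]]
ft_force: [-0.4, 1.1, -0.2]
grip_width: -0.0001
```

```bash
python3 st.py 6 top scene
```

```text
[0.3901 0.015  0.0389] r 0.1692 th 165.85 x 76.69 [-15.3  23.1 114.3   0.   42.7  -2. ] [-0.42  1.13 -0.23]
tabs 55.27 0.005588622836112499
```

View pics/top6.png

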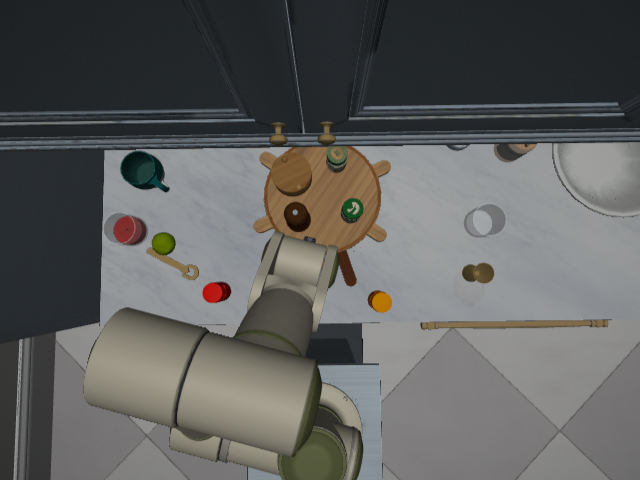

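View pics/scene6.png

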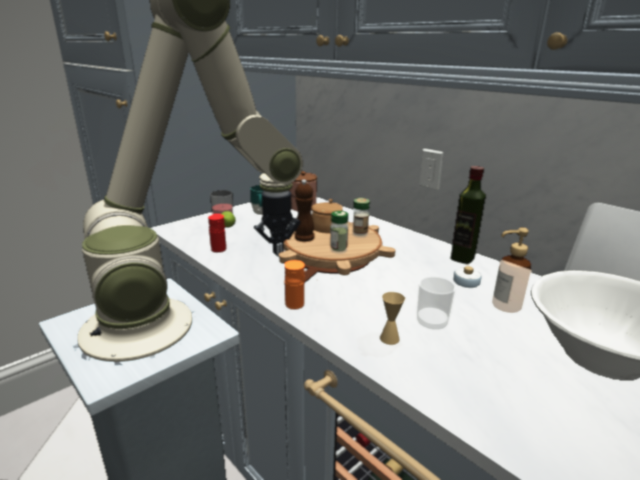

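>>> jog_arm:
  plan:
    - [[-0.11,0.002,0,0,0,-0.175],[-0.148,0.003,0,0,0,-0.233],[-0.148,0.003,0,0,0,-0.233],[-0.148,0.003,0,0,0,-0.233],[-0.148,0.003,0,0,0,-0.233],[-0.148,0.003,0,0,0,-0.233],[-0.148,0.003,0,0,0,-0.233],[-0.148,0.003,0,0,0,-0.233],[-0.148,0.003,0,0,0,-0.233],[-0.148,0.003,0,0,0,-0.233]]

```text
time_s: 10.5
position: [0.3867, -0.0421, 0.0389]
tool_rot: [[-0.108, 0.994, -0.0], [0.994, 0.108, 0.0], [0.0, -0.0, -1.0]]
ft_force: [-0.5, 0.4, 0.2]
grip_width: -0.0
```

>>> jog_arm:
  plan:
    - [[-0.148,0.003,0,0,0,-0.233],[-0.148,0.003,0,0,0,-0.233],[-0.148,0.003,0,0,0,-0.233],[-0.148,0.003,0,0,0,-0.233],[-0.148,0.003,0,0,0,-0.233],[-0.148,0.003,0,0,0,-0.233],[-0.148,0.003,0,0,0,-0.233],[-0.148,0.003,0,0,0,-0.233],[-0.148,0.003,0,0,0,-0.233],[-0.11,0.002,0,0,0,-0.175]]

```text
time_s: 11.5
position: [0.4028, -0.0974, 0.0389]
tool_rot: [[-0.434, 0.901, -0.0], [0.901, 0.434, 0.0], [0.0, -0.0, -1.0]]
ft_force: [-0.3, -0.0, 1.3]
grip_width: 0.0002
```

```bash
python3 st.py 7 top scene
```

```text
[ 0.4028 -0.0974  0.0389] r 0.1672 th -154.89 x 115.7 [-30.1  24.7 110.7  -0.   44.7 -55.8] [-0.27 -0.05  1.32]
tabs 34.63 0.003975372085131139
```

View pics/top7.png

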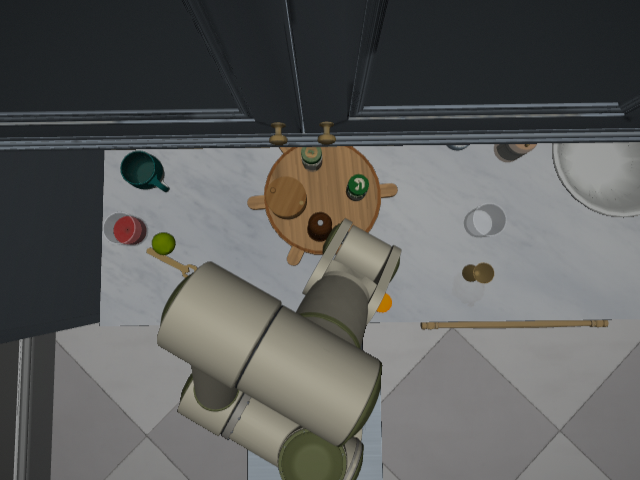

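View pics/scene7.png

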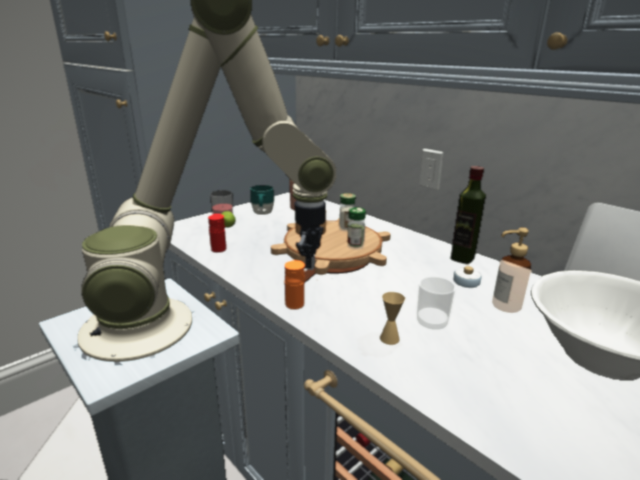

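>>> jog_arm:
  plan:
    - [[-0.11,0.002,0,0,0,-0.175],[-0.148,0.003,0,0,0,-0.233],[-0.148,0.003,0,0,0,-0.233],[-0.148,0.003,0,0,0,-0.233],[-0.148,0.003,0,0,0,-0.233],[-0.148,0.003,0,0,0,-0.233],[-0.148,0.003,0,0,0,-0.233],[-0.11,0.002,0,0,0,-0.175],[-0.074,0.001,0,0,0,-0.116],[-0.05,0,0,0,0,-0.08]]

```text
time_s: 12.6
position: [0.4304, -0.1379, 0.0389]
tool_rot: [[-0.674, 0.739, -0.0], [0.739, 0.674, 0.0], [0.0, 0.0, -1.0]]
ft_force: [-0.3, 1.2, 0.2]
grip_width: 0.0001
```

```bash
cat > mill.py <<'E'
from h import *
import sys
p,d=vision.get_image("top"); c=np.array([.5542,-.0264])
cv2.imwrite(f"pics/m{sys.argv[1]}.png",cv2.resize(p[130:300,230:400],(680,680),interpolation=2)[:,:,::-1])
x,f,_=fit("top",d,fixc=c);print("tabs",np.degrees(x[-1]).round(2),f)
for r in spotter.trace("top","pepper_mill")[:2]:
    P,_,_=pts("top",d,r['pixels']);print(r['score'],r['rect'])
    q=P[(P[:,2]>.2)&(P[:,2]<.24)&(np.hypot(*(P[:,:2]-c).T)<.13)]
    if len(q):
        mu=q.mean(0);k=q[q[:,2]>.219].mean(0) if (q[:,2]>.219).any() else mu
        print("mill top",mu,len(q),"ang",np.degrees(np.arctan2(*(mu[:2]-c)[::-1])),"knob",k,np.degrees(np.arctan2(*(k[:2]-c)[::-1])))
E
python3 st.py 8; python3 mill.py 8
```

```text
[ 0.4304 -0.1379  0.0389] r 0.1666 th -137.99 x 132.39 [-32.8  27.2 104.9   0.   47.9 -75.2] [-0.3   1.17  0.21]
tabs 51.7 0.00472869133467313
0.55 [320.1, 210.4, 345.0, 237.6]
mill top [ 0.47363109 -0.04510248  0.20867008] 358 ang -166.93137117467302 knob [ 0.47402172 -0.04612959  0.22243073] -166.17579999435407
```

View pics/m8.png

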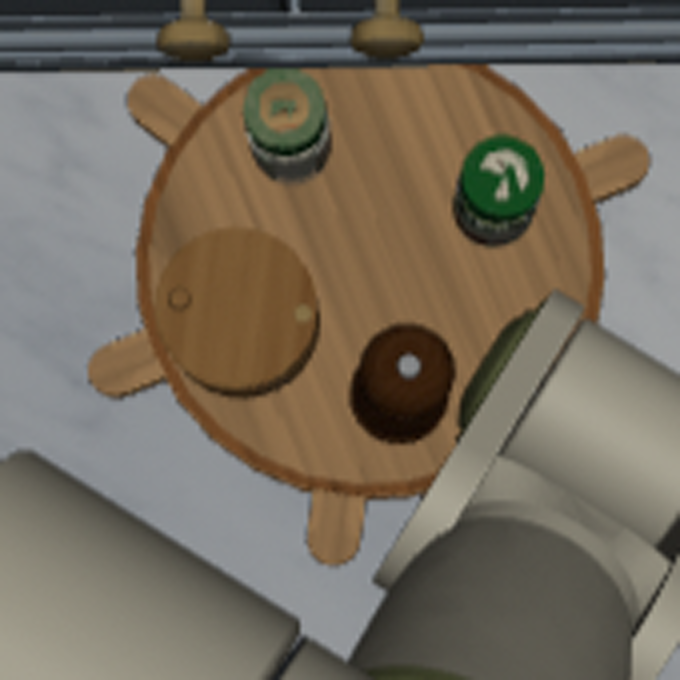

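>>> jog_arm:
  plan:
    - [[-0.06,0.001,0,0,0,-0.09],[-0.06,0.001,0,0,0,-0.09],[-0.05,0.001,0,0,0,-0.08],[-0.04,0,0,0,0,-0.07],[-0.02,0,0,0,0,-0.04],[0,0,0,0,0,0]]

```text
time_s: 13.3
position: [0.4369, -0.1447, 0.0389]
tool_rot: [[-0.714, 0.7, 0.0], [0.7, 0.714, -0.0], [-0.0, 0.0, -1.0]]
ft_force: [0.8, 0.7, -0.2]
grip_width: 0.0003
```

```bash
python3 st.py 9; python3 mill.py 9
```

```text
[ 0.4369 -0.1447  0.0389] r 0.1666 th -134.76 x 135.56 [-33.1  27.7 103.7  -0.   48.6 -78.7] [ 0.75  0.66 -0.22]
tabs 55.18 0.005485024035498582
0.98 [316.4, 209.9, 347.8, 237.5]
mill top [ 0.47474583 -0.04979962  0.20902436] 355 ang -163.590057486395 knob [ 0.47499478 -0.05039405  0.22312385] -163.14659216263803
```

>>> jog_arm:
  plan:
    - [[0.1,0,0,0,0,0],[0.2,0,0,0,0,0],[0,-0.4,0,0,0,0],[0,-0.5,0,0,0,0],[0,-0.3,0,0,0,0],[0,0,0,0,0,0]]

```text
time_s: 14.0
position: [0.3938, -0.1708, 0.039]
tool_rot: [[-0.713, 0.702, -0.0], [0.702, 0.713, 0.0], [0.0, -0.0, -1.0]]
ft_force: [1.1, 0.6, 0.1]
grip_width: 0.0
```

```bash
python3 st.py 10 wrist; python3 mill.py 10
```

```text
[ 0.3938 -0.1708  0.039 ] r 0.2158 th -138.01 x 135.44 [-39.3  25.6 108.4  -0.   46.  -84.8] [1.14 0.63 0.12]
tabs 55.19 0.005841507770307505
0.98 [318.3, 212.2, 344.8, 237.8]
mill top [ 0.47503862 -0.05013214  0.20866625] 357 ang -163.3115631924667 knob [ 0.4755863  -0.050392    0.22241112] -163.0284090663903
```

View pics/m10.png

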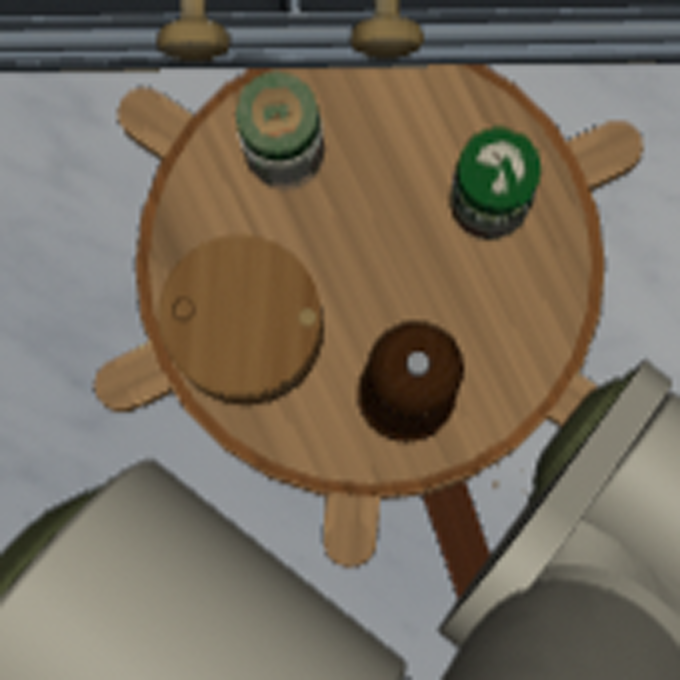

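View pics/wrist10.png

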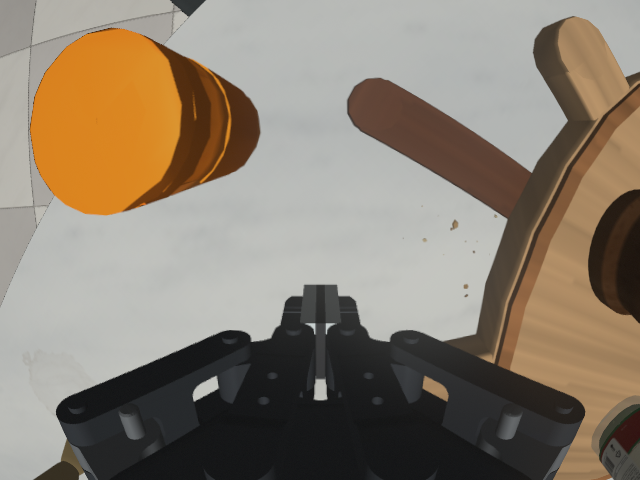

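```bash
python3 - <<'E'
from h import *
c=np.array([.5542,-.0264]);ci=vision.camera_info("top");R=cv2.Rodrigues(ci['rvec'])[0];o=-R.T@ci['tvec']
def ray(px,zz):
    dd=R.T@np.array([(px[0]-ci['cx'])/ci['fx'],(px[1]-ci['cy'])/ci['fy'],1]);return o+dd*(zz-o[2])/dd[2]
def dot(p,box):
    x0,y0,x1,y1=box;g=p[y0:y1,x0:x1].astype(float).sum(2);w=np.clip(g-250,0,None);v,u=np.mgrid[y0:y1,x0:x1];return (w*u).sum()/w.sum(),(w*v).sum()/w.sum()
p0=np.load("top0.npz")['p'];p1,d1=vision.get_image("top")
a=dot(p0,(278,170,289,180));b=dot(p1,(329,216,340,226));print(a,b)
for z in (.222,.226):
    A,B=ray(a,z)[:2],ray(b,z)[:2]
    for P in(A,B):print(P,np.hypot(*(P-c)),np.degrees(np.arctan2(*(P-c)[::-1])))
    # centre for rigid rotation
    t=np.radians(120.26);Rt=np.array([[np.cos(t),-np.sin(t)],[np.sin(t),np.cos(t)]]);print("centre",np.linalg.solve(np.eye(2)-Rt,B-Rt@A))
x,f,n=fit("top",d1);print("fit",x,np.degrees(x[2]),f)
E
```

```text
(np.float64(282.5844481605351), np.float64(173.78846153846155)) (np.float64(334.0407599309154), np.float64(220.13955094991366))
[0.57175346 0.05236357] 0.08069587442824147 77.43622806919103
[ 0.47543254 -0.05065427] 0.08241712838102072 -162.8852244897509
centre [ 0.55317607 -0.0268053 ]
[0.57092308 0.05203211] 0.08019511813293839 77.96378540959955
[ 0.47499452 -0.05056609] 0.0828100683596077 -163.0327232049341
centre [ 0.55242136 -0.02681427]
fit [ 0.55412109 -0.0267084   0.96112003] 55.068121351366095 0.005572721253586405
```

The mill reads about 1° short of the pointer, so I'll give it one small extra nudge.

>>> jog_arm:
  plan:
    - [[0,0.3,0,0,0,0],[0,0.5,0,0,0,0],[0,0.4,0,0,0,0],[-0.15,0,0,0,0,0],[-0.1,0,0,0,0,0],[-0.05,0,0,0,0,0],[-0.04,0,0,0,0,-0.06],[-0.04,0,0,0,0,-0.06],[0,0,0,0,0,0],[0,0,0,0,0,0]]

```text
time_s: 15.2
position: [0.439, -0.1469, 0.039]
tool_rot: [[-0.726, 0.688, 0.0], [0.688, 0.726, -0.0], [-0.0, -0.0, -1.0]]
ft_force: [0.3, 1.3, 0.4]
grip_width: 0.0001
```

>>> jog_arm:
  plan:
    - [[0.1,0,0,0,0,0],[0.2,0,0,0,0,0],[0,-0.4,0,0,0,0],[0,-0.5,0,0,0,0],[0,-0.3,0,0,0,0],[0,0,-0.6,0,0,0],[0,0,-0.8,0,0,0],[0,0,-0.8,0,0,0],[0,0,-0.8,0,0,0],[0,0,-0.8,0,0,0]]

```text
time_s: 16.2
position: [0.3968, -0.1729, 0.1922]
tool_rot: [[-0.726, 0.687, -0.0], [0.687, 0.726, 0.0], [0.0, 0.0, -1.0]]
ft_force: [0.2, -0.7, 0.5]
grip_width: -0.0002
```

>>> jog_arm:
  plan:
    - [[0,-0.8,0,0,0,0],[0,-0.8,0,0,0,0],[0,-0.8,0,0,0,0],[0,0,0,0,0,0],[0,0,0,0,0,0]]

```text
time_s: 16.7
position: [0.331, -0.243, 0.1908]
tool_rot: [[-0.725, 0.689, 0.0], [0.689, 0.725, 0.0], [0.0, 0.0, -1.0]]
ft_force: [0.3, 0.5, -0.0]
grip_width: -0.0001
```

```bash
python3 st.py 11 scene; python3 mill.py 11
```

```text
[ 0.331  -0.243   0.1908] r 0.311 th -135.86 x 136.48 [-52.9  10.1  98.6   0.   71.2 -99.4] [ 0.34  0.53 -0.01]
tabs 56.21 0.005550275613001331
0.96 [320.9, 209.6, 345.3, 236.6]
mill top [ 0.47547562 -0.05102496  0.20880331] 356 ang -162.63033746908818 knob [ 0.47613812 -0.05158981  0.22198913] -162.11561160190152
```

View pics/m11.png

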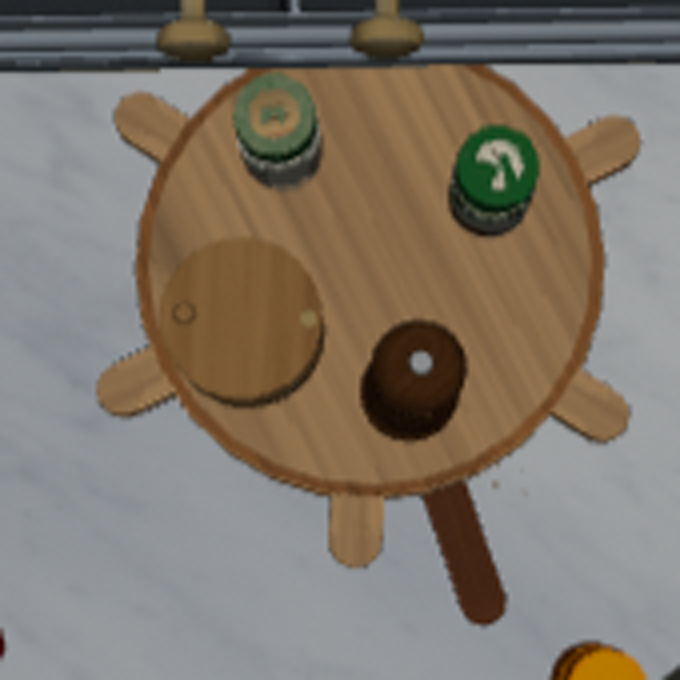

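View pics/scene11.png

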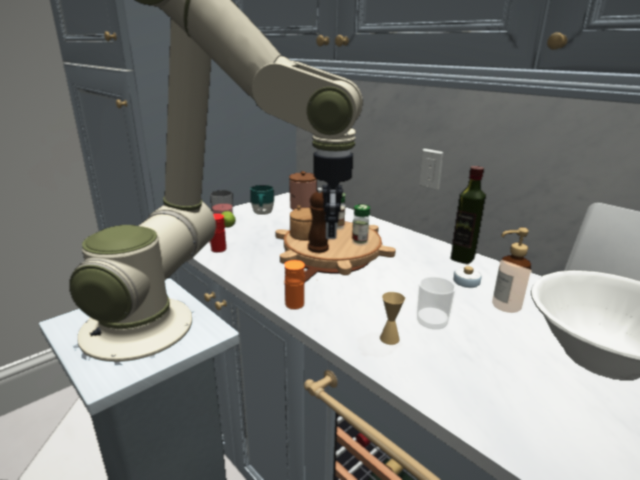

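In the top view the mill (420,362) lines up with the pointer at (465,555) and everything on the platter is standing. The arm is clear.

```bash
python3 - <<'E'
from h import *
p,d=vision.get_image("top")
for n in("tumbler","jigger","lime"):
    for r in spotter.trace("top",n)[:1]: print(n,r['score'],np.round(r['rect']))
x,f,_=fit("top",d,fixc=np.array([.5542,-.0264]));print(np.degrees(x))
from rig import close_job
print(close_job())
E
```

```text
tumbler 0.69 [465. 204. 506. 235.]
lime 0.79 [156. 231. 174. 251.]
[56.2171669]
the job is handed in; nothing more can be done
None
```

The pepper mill is now at the front of the turntable, in line with the pointer, and the job is handed in. With the fingers shut, I pushed one tab about 121° anticlockwise in one slow arc, followed by a 1° nudge. Then I backed away and lifted clear, finishing at about 17 s of the 72 s allowed.

**Alignment:** the last check put the mill's knob at −162.1° and the pointer at about −161.8°. The full top of the mill gave −162.6°, so the error is under 1° either way.

**Turntable at rest:** the platter angle read 56.21° and then 56.22° in two pictures taken after I let go.

**Things on the platter:** the mill, the salt box and both spice jars are standing. The arm came within roughly 2 cm of the mill by my estimate. The forces read at the end of each move never went above about 2 N.

**Bystanders:** the tumbler and lime show where they stood in the first pictures. The network did not report the jigger in the last picture, and earlier it did not report the lime. The jigger stands in its original place in the last scene picture, and the arm never went near it.

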